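Click the forming roller onto the ring bender's spindle

ROBOT

A 6-joint arm with a two-finger parallel gripper is mounted at the origin on a cart in front of the work surface, level with it; the furniture and walls round the work are solid. World frame = base frame: x ahead of the robot, y to its left, z up, the work surface at z = 0. Lengths are in mm, angles in rad, forces in N, time in s.
With the tool pointing down it reaches from about 275 to 750 mm from the base axis. Payload 10.2 kg.
Tool frame: the origin (TCP) lies between the finger pads; the fingertips stand 11 mm ahead of it and the grasp point (between the pads) lies 8 mm behind it; z points along the fingers, y is the direction in which the jaws open and shut (so a half turn about z gives the same grasp; the last joint's range is limited). The gripper opens to 88 mm and grips with 3 to 60 N. Pads are 18 mm wide; open, the fingers measure 123 mm over their backs; the gripper's body (75 mm by 187 mm) begins 45 mm behind the grasp point.
Start: joints at [1.092, 0.313, 1.498, -0, 1.331, -0.223], TCP at [132.848, 507.92, 249.72] pointing down, gripper open.
Joint ranges: [-2.94, 2.94], [-0.97, 2.17], [0.19, 2.56], [-1.23, 4.37], [0.02, 3.11], [-2.88, 2.88]. Speed limits (rad/s): [2.39, 2.39, 3.01, 3.14, 3.14, 3.14].

INTERFACE

Orientations are given as [roll, pitch, yaw] about the fixed x, y, z axes, in that order (R = Rz(yaw) Ry(pitch) Rx(roll)).
In Python, from rig import arm gives the robot as it stands.
- The arm moves only by the tool apply_moves, never from a script. Its argument "series" is a list that holds one entry, the list of rows, each a list of 7 numbers: the finger opening in mm, from 0 to 88.1, then the shift along the tool's x, y, z in mm, then the turn, a rotation vector about the tool's x, y, z in degrees. In form: [[[fingers, tx, ty, tz, rx, ry, rz], ...]]. A call has exactly 8 rows; each row shifts and turns the commanded pose from where the row before left it, along the tool's axes as they then stand; what a row does not reach is not made up. A row lasts 1/10 s, in which the tool goes at most 50 mm and 8.59 degrees, less where a joint would pass 70% of its speed; a pose out of reach is approached as far as the arm can. A call is refused whole if a number of a shift passes 50 or a number of a turn 8.59, either way. A call with a gripper value outside its range is refused whole. The fingers move at their own pace and stop on an object; the grip force is fixed at half the most. Time passes only in rows, so rows that do not move let the fingers close, or fill a call up. It gives the time, the measured TCP pose, the force and the opening at its end, in the units of the state.
- arm.read_state(): the state, without advancing time (a new reading comes with each control period).
- arm.camera(name): name is "scene" or "top" or "wrist"; returns a dict with "color" (480x640x3 uint8, red, green, blue), "z_map" (480x640 float32, mm along the optical axis (not along the pixel's ray), 0 where there is no reading), "K" (3x3 intrinsics, pixels), "pose" (4x4, takes a point from camera to world coordinates). Camera axes: x right, y down, z forward; pixel columns grow to the right and rows downward; lengths in mm; the calibration is good to about 2 mm. A picture is of the moment at which its call begins.
- arm.close_job(): hands the job in, once; it reports no verdict.
The state is a dict: "time": time; "joint_pos": joint angles; "dq": joint speeds; "joint_torque": joint torques, N m; "eef_pos": TCP position; "eef_rot": TCP orientation; "ft_force": force on the tool from outside, world axes, zero at the start; "torque": the same for the moment, N m; "grip_width": finger opening in mm.
Only numpy, scipy, OpenCV 4.12 (cv2) and the standard library are available. Lean on these libraries where they do the work, as an engineer would, in place of code of your own. Each camera call takes 0.05 s, during which the arm holds its last target. There are 200 camera calls.

TASK

Fit the forming roller with the blue band, which lies in the V-block, onto the spindle of the ring bender. First stand it on the bench on its keyed foot, knurled head up, and let go, so that you can take it again from straight above; then lower it over the spindle, turn it until its keyways drop over the spindle's keys, and press it down past the sprung balls until it clicks fully home on the flange, and leave it there. Do not shift the other things on the bench.

Things in the scene. Friction and masses are not known exactly. Their poses are not given: they have to be found in the camera images.
- roller: forming roller, a round steel sleeve 42 mm in diameter, 60 mm long, 0.2 kg: polished for the 30 mm next to the foot, a thin blue band, then a dark knurled head. It lies in the V-block, axis level and 42 mm above the bench, head towards the robot. Origin at the centre of the foot's end face; z runs along the axis to the head
- roller_foot (a point): centre of the roller's foot end face (axes as the roller). The bore opens here, 26 mm wide. Four keyways, 12 mm wide and 19 mm deep from the foot, are cut inside the bore on the roller's +x, -x, +y and -y sides (the same after every quarter turn); they cannot be seen from outside
- roller_head (a point): centre of the roller's head end face, 60 mm from the foot; the head is closed by a 5 mm thick end wall with an 18 mm hole through it
- bender: ring bender, a fixed grey-green cast housing 112 x 134 mm, 48 mm high; a crank on its -y side reaches 115 mm from the spindle axis; two guide rollers behind the spindle (+x), tops 72 mm above the bench. Origin on the bench under the upright spindle's axis, z up. The spindle is held fast at the angle where it last stopped, which differs each time and is not measured
- seat (a point): point on the spindle axis on top of its 47 mm flange, 54 mm above the bench: the roller's foot rests here when home. The spindle is 24 mm in diameter for 40 mm above the flange. Two keys on opposite sides, 7 mm wide with the top 3 mm tapered, reach 17 mm out from the axis and 17 mm up from the flange; their direction is the unmeasured spindle angle
- vblock: steel V-block fixed to the bench, 46 mm long (x, along the roller), 36 mm wide (y), 29 mm high, narrower than the roller; origin under its centre
- pliers: small dark pliers lying at the right edge, 51 x 147 x 11 mm, bystander; origin under the middle
- stone_dish: small glass dish with stones on the left, 76 mm wide, 22 mm high, bystander; origin under the middle
- tweezers: steel tweezers at the front edge, 12 x 136 x 10 mm, bystander; origin under the middle
- burnisher: burnisher with pale handle at the front edge, 12 x 102 x 14 mm, bystander; origin under the middle
- findings_box: little card box at the front right, 24 x 50 x 10 mm, bystander; origin under the middle
- blade_carton: small carton at the back, 40 x 62 x 17 mm, bystander; origin under the middle
- eye_loupe: black eye loupe at the back left, 41 mm wide, 30 mm high, bystander; origin under the middle
- spindle_tip (a point): tapered tip of the spindle's 16 mm nose, 71 mm above the flange. Two sprung balls stand 2.6 mm out of the nose, 63 mm above the flange, an eighth of a turn from the keys. They meet the roller's end wall with its foot about 12 mm above the flange, yield to some 10 to 15 N of push, and for the last 3 mm spring out over the head, pull it down and hold it
Not all that is in view belongs to the job. Leave any orange or purple look-alike of the vblock alone.

How it is judged:
By the outcome, as a careful person would: the job done as asked, in the order asked, and still so for the second after the job is handed in, with the robot touching nothing.
It also fails if it takes over 58 s, if anything falls off the work surface, if the arm or the gripper's body presses on something with over 40 N, if the wrist force passes 120 N, or if a joint passes its speed limit or range.

## Working session

There is one attempt and no reset: what is moved stays moved. The work goes in short steps, Python scripts to look and compute and a tool call to move; the robot and the scene stay as the last step left them, time stands still between calls to the robot, and variables do not carry over. Pictures are saved under pics/ and viewed, about 8 in all and at most 12, crops included, and the job is handed in when it is done.

Besides the shell and the picture viewer there is one more tool, called as a command line: name --argument value ..., lists and objects as JSON in quotes. apply_moves: Moves the arm, as the interface text tells. Its arguments: {"type":"object","properties":{"series":{"type":"array"}},"required":["series"]}

```bash
mkdir -p pics; ls
python3 - <<'E'
from rig import arm
import cv2,numpy as np
s=arm.read_state();print(s)
for n in ["scene","top"]:
    c=arm.camera(n);cv2.imwrite(f"pics/{n}0.png",c["color"][:,:,::-1]);np.savez(f"{n}0.npz",**c);print(n,c["K"].tolist(),c["pose"].round(3).tolist())
E
```

```text
pics
{'time': 0.0, 'joint_pos': array([ 1.09160190e+00,  3.13429874e-01,  1.49844335e+00, -7.40019463e-06,
        1.33098951e+00, -2.23378692e-01]), 'dq': array([ 0.00109137,  0.00017194,  0.00069707, -0.00031235, -0.00168759,
       -0.00045298]), 'joint_torque': array([-7.69412436e-04, -4.02212834e+01, -2.52266371e+01,  6.93891803e-02,
        3.52662429e-02, -9.53866447e-05]), 'eef_pos': array([132.73479271, 507.70061807, 249.16899769]), 'eef_rot': array([-3.14035253e+00, -2.74349020e-04,  2.88577851e+00]), 'ft_force': array([-0.33920932,  0.0912774 , -0.33690764]), 'torque': array([-0.01979403, -0.04254452, -0.05306011]), 'grip_width': 88.17672935843564}
scene [[439.5384185047108, 0.0, 319.4034329648572], [0.0, 439.5384185047108, 244.90825670622664], [0.0, 0.0, 1.0]] [[0.554, -0.355, 0.753, -94.354], [-0.832, -0.21, 0.513, -447.915], [-0.024, -0.911, -0.411, 468.915], [0.0, 0.0, 0.0, 1.0]]
top [[594.6137549872147, 0.0, 322.9683908345167], [0.0, 594.6137549872147, 244.13448219161236], [0.0, 0.0, 1.0]] [[-0.013, -0.998, 0.06, 482.61], [-1.0, 0.012, -0.01, -20.249], [0.009, -0.06, -0.998, 1212.176], [0.0, 0.0, 0.0, 1.0]]
```

View pics/top0.png

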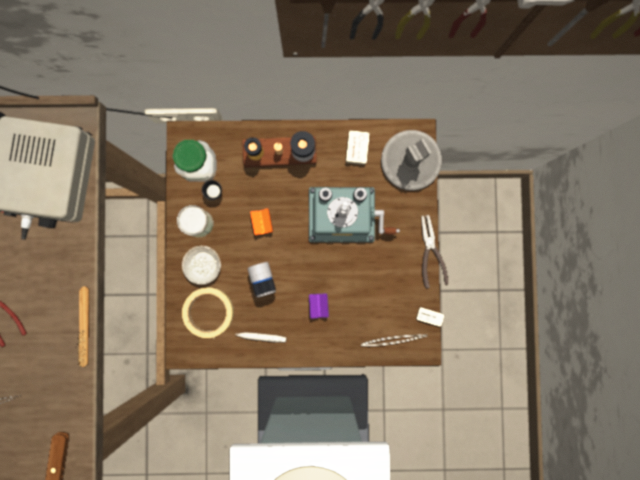

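View pics/scene0.png

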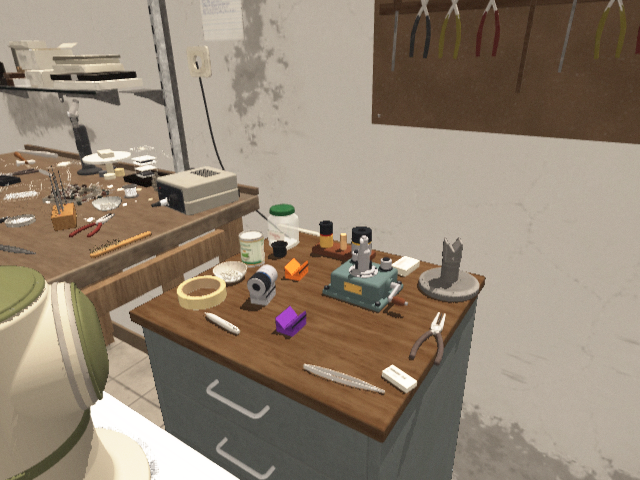

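The top view shows the roller in its V-block at about (262,279) with the head toward the robot. The bender spindle is at about (343,212). The orange (261,222) and purple (318,306) V-blocks are decoys. The scene view agrees. Next I measure the roller and spindle using depth.

```bash
cat > h.py <<'E'
import numpy as np,cv2
def cloud(c):
    K=c["K"];z=c["z_map"];v,u=np.mgrid[:480,:640]
    P=np.stack([(u-K[0,2])/K[0,0]*z,(v-K[1,2])/K[1,1]*z,z],-1)
    W=P@c["pose"][:3,:3].T+c["pose"][:3,3]; W[z<=0]=np.nan; return W
E
python3 - <<'E'
import numpy as np,cv2
from h import *
c=dict(np.load("top0.npz"));W=cloud(c)
def box(u0,u1,v0,v1,lo,hi):
    w=W[v0:v1,u0:u1];m=(w[...,2]>lo)&(w[...,2]<hi);return w[m]
print("bench z",np.nanmedian(W[330:350,300:330,2]))
p=box(243,280,258,302,40,80)
print("roller n",len(p),p.min(0),p.max(0),p.mean(0))
r=cv2.minAreaRect(p[:,:2].astype(np.float32));print(r)
q=box(320,366,195,232,80,140);print("spindle",len(q),q.mean(0),q.max(0),np.median(q,0))
q=box(320,366,195,232,50,70);print("flange",len(q),cv2.minEnclosingCircle(q[:,:2].astype(np.float32)),np.median(q[:,2]))
q=box(300,385,180,250,40,52);print("housing",cv2.minAreaRect(q[:,:2].astype(np.float32)))
s=dict(np.load("scene0.npz"));S=cloud(s)
w=S[255:300,245:282];m=(w[...,2]>32)&(w[...,2]<80);p=w[m];print("scene roller",len(p),p.min(0),p.max(0))
w=S[230:275,345:385];m=(w[...,2]>90)&(w[...,2]<140);p=w[m];print("scene spindle",len(p),p.min(0),p.max(0),p.mean(0))
def up(n,u0,u1,v0,v1,f):
    return cv2.resize(cv2.imread(f"pics/{n}0.png")[v0:v1,u0:u1],None,fx=f,fy=f,interpolation=cv2.INTER_CUBIC)
cv2.imwrite("pics/crop1.png",np.hstack([up("top",235,295,250,310,6),up("top",305,375,180,250,360/70)]))
E
```

```text
bench z -0.5012383443686304
roller n 656 [451.36566676  63.22485196  40.44507023] [517.49569884 117.32531815  71.10606545] [485.30092082  89.04451789  57.67542341]
((484.9649963378906, 90.30743408203125), (59.96913528442383, 42.476436614990234), 15.208707809448242)
spindle 136 [613.23858363 -68.88401741 108.87859133] [625.57829168 -58.77437208 128.48789493] [612.78477552 -68.96300502 117.47829122]
flange 615 ((614.451416015625, -70.61933898925781), 54.458335876464844) 52.84348647092452
housing ((618.6117553710938, -82.51798248291016), (134.84181213378906, 91.79659271240234), 89.27303314208984)
scene roller 589 [450.18936117  61.33882665  32.01932876] [577.85371001 208.17473036  65.31788211]
scene spindle 171 [601.95503202 -82.45582416  90.10672421] [624.13809101 -60.63464571 126.31030932] [610.13581542 -73.90330354 106.88187279]
```

View pics/crop1.png

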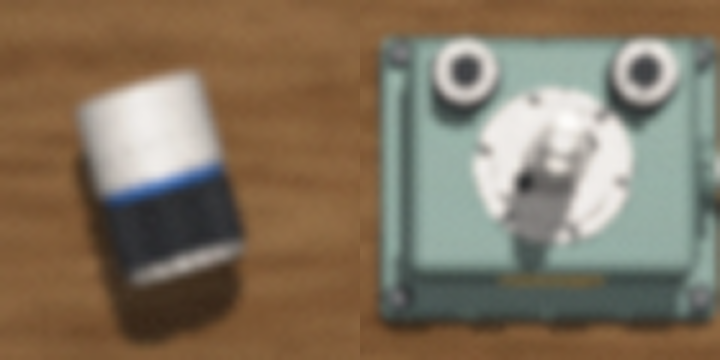

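The crop shows the foot end at upper left (+x, slightly +y) and the head toward the robot. The depth cloud gives a centre of (485, 90) and an axis at 15.2°, and the 60×42 mm size matches. The spindle is near (612,-71). I'll add a planner that prints the rows.

```bash
cat >> h.py <<'E'
from scipy.spatial.transform import Rotation as Ro
def down(yaw_y,tilt=0):
    """tool down, jaw axis (tool y) at azimuth yaw_y deg; tilt>0 leans z toward -tool x by tilt deg"""
    a=np.radians(yaw_y);y=np.array([np.cos(a),np.sin(a),0]);z=np.array([0,0,-1.]);x=np.cross(y,z)
    return Ro.from_matrix(np.stack([x,y,z],1))*Ro.from_euler('y',-tilt,degrees=True)
def plan(st,p,R,n,w):
    """n rows from measured (or given) pose to target p,R"""
    p0=np.array(st[0],float);R0=st[1]
    rv=(R0.inv()*R).as_rotvec(degrees=True)/n;d=(np.array(p)-p0)/n;rows=[]
    for i in range(n):
        t=R0.inv().apply(d);rows.append([w]+np.r_[t,rv].round(1).tolist());R0=R0*Ro.from_rotvec(rv,degrees=True)
    for r in rows:print(str(r)+",")
    print("max",np.abs(rows).max(0));return np.array(p),R
def now(arm):
    s=arm.read_state();R=Ro.from_euler('xyz',s["eef_rot"])
    print("t",round(s["time"],2),"p",s["eef_pos"].round(1),"rpy",np.degrees(s["eef_rot"]).round(1),"q",s["joint_pos"].round(2),"F",s["ft_force"].round(1),"w",round(s["grip_width"],1))
    return s["eef_pos"],R
E
python3 - <<'E'
from rig import arm
from h import *
c=dict(np.load("top0.npz"));W=cloud(c);hsv=cv2.cvtColor(c["color"],cv2.COLOR_RGB2HSV)
for n,(lo,hi) in dict(purple=((130,120,40),(160,255,255)),orange=((5,200,150),(14,255,255))).items():
    m=cv2.inRange(hsv,lo,hi)>0;m[:,:240]=0;m[:200]=0;m[320:]=0;p=W[m];p=p[p[:,2]>3];print(n,len(p),np.percentile(p,[2,98],axis=0).round(0).tolist())
w=W[325:348,230:292];p=w[w[...,2]>4];print("burn",p.min(0).round(),p.max(0).round())
a=now(arm)
b=plan(a,[400,260,230],down(95),8,88)
plan(b,[490,91,200],down(105,30),8,88)
E
```

```text
purple 404 [[411.0, -39.0, 10.0], [453.0, -5.0, 30.0]]
orange 223 [[577.0, 72.0, 9.0], [625.0, 111.0, 31.0]]
burn [350.  34.   4.] [394. 155.  18.]
t 0.1 p [132.8 507.7 249.2] rpy [-179.9   -0.   165.3] q [ 1.09  0.31  1.5   0.    1.33 -0.22] F [0.3 0.8 0.8] w 87.8
[88, -40.2, -21.5, 2.4, -0.0, -0.0, -2.5],
[88, -39.2, -23.2, 2.4, -0.0, -0.0, -2.5],
[88, -38.2, -24.9, 2.4, -0.0, -0.0, -2.5],
[88, -37.1, -26.5, 2.4, -0.0, -0.0, -2.5],
[88, -35.9, -28.0, 2.4, -0.0, -0.0, -2.5],
[88, -34.7, -29.6, 2.4, -0.0, -0.0, -2.5],
[88, -33.4, -31.0, 2.4, -0.0, -0.0, -2.5],
[88, -32.0, -32.4, 2.4, -0.0, -0.0, -2.5],
max [88.  40.2 32.4  2.4  0.   0.   2.5]
[88, -9.4, -22.0, 3.8, -0.3, -3.7, -1.2],
[88, -8.6, -22.2, 4.2, -0.3, -3.7, -1.2],
[88, -7.9, -22.4, 4.6, -0.3, -3.7, -1.2],
[88, -7.1, -22.6, 5.0, -0.3, -3.7, -1.2],
[88, -6.3, -22.8, 5.3, -0.3, -3.7, -1.2],
[88, -5.4, -23.0, 5.5, -0.3, -3.7, -1.2],
[88, -4.6, -23.1, 5.7, -0.3, -3.7, -1.2],
[88, -3.7, -23.2, 5.9, -0.3, -3.7, -1.2],
max [88.   9.4 23.2  5.9  0.3  3.7  1.2]
```

apply_moves --series '[[[88,-40.2,-21.5,2.4,0,0,-2.5],[88,-39.2,-23.2,2.4,0,0,-2.5],[88,-38.2,-24.9,2.4,0,0,-2.5],[88,-37.1,-26.5,2.4,0,0,-2.5],[88,-35.9,-28,2.4,0,0,-2.5],[88,-34.7,-29.6,2.4,0,0,-2.5],[88,-33.4,-31,2.4,0,0,-2.5],[88,-32,-32.4,2.4,0,0,-2.5]]]'

```text
time: 0.9
eef_pos: [402.0, 259.3, 230.3]
eef_rot: [-3.142, -0.0, -3.047]
ft_force: [0.5, 0.6, 0.5]
grip_width: 87.9
```

apply_moves --series '[[[88,-9.4,-22,3.8,-0.3,-3.7,-1.2],[88,-8.6,-22.2,4.2,-0.3,-3.7,-1.2],[88,-7.9,-22.4,4.6,-0.3,-3.7,-1.2],[88,-7.1,-22.6,5,-0.3,-3.7,-1.2],[88,-6.3,-22.8,5.3,-0.3,-3.7,-1.2],[88,-5.4,-23,5.5,-0.3,-3.7,-1.2],[88,-4.6,-23.1,5.7,-0.3,-3.7,-1.2],[88,-3.7,-23.2,5.9,-0.3,-3.7,-1.2]]]'

```text
time: 1.7
eef_pos: [491.9, 91.4, 200.5]
eef_rot: [-3.137, 0.52, -2.875]
ft_force: [1.1, 0.6, 0.8]
grip_width: 88.1
```

Run:
```python
from rig import arm
from h import *
a=now(arm)
c=arm.camera("wrist");cv2.imwrite("pics/w1.png",c["color"][:,:,::-1]);print(c["K"][0],c["pose"].round(2).tolist())
W=cloud(c);m=(W[...,2]>44)&(W[...,2]<75)&(W[...,0]>430)&(W[...,0]<540)&(W[...,1]>40)&(W[...,1]<140)
p=W[m];print(len(p),p[:,2].max());print(cv2.minAreaRect(p[:,:2].astype(np.float32)))
f=np.array([.965,.262])
b=plan(a,[488.9,91.4,110],down(105.2,50),8,88)
```

```text
t 1.7 p [491.9  91.4 200.5] rpy [-179.8   29.8 -164.7] q [-0.15  0.09  2.    0.36  0.59 -2.24] F [1.1 0.6 0.8] w 88.1
[363.04301701   0.         322.42278437] [[-0.26, 0.66, 0.7, 364.28], [0.97, 0.18, 0.19, 57.25], [-0.0, 0.73, -0.68, 280.58], [0.0, 0.0, 0.0, 1.0]]
5418 65.04168076481113
((484.48870849609375, 89.654296875), (61.72675323486328, 42.29193878173828), 15.598413467407227)
[88, 5.9, 0.1, 9.6, -0.0, -2.5, 0.0],
[88, 6.4, 0.1, 9.4, -0.0, -2.5, 0.0],
[88, 6.8, 0.1, 9.1, -0.0, -2.5, 0.0],
[88, 7.2, 0.1, 8.8, -0.0, -2.5, 0.0],
[88, 7.5, 0.1, 8.4, -0.0, -2.5, 0.0],
[88, 7.9, 0.1, 8.1, -0.0, -2.5, 0.0],
[88, 8.3, 0.1, 7.7, -0.0, -2.5, 0.0],
[88, 8.6, 0.1, 7.4, -0.0, -2.5, 0.0],
max [88.   8.6  0.1  9.6  0.   2.5  0. ]
```

Run:
```python
from rig import arm
from h import *
a=now(arm)
b=plan(a,[479.8,88.6,100],down(105.3,40),8,80)
b=plan(b,[479.8,88.6,36],down(105.3,40),8,80)
```

```text
t 1.75 p [492.4  89.2 199.4] rpy [-179.7   29.9 -164.6] q [-0.15  0.09  2.    0.37  0.59 -2.25] F [ 0.6 -0.9 -1. ] w 88.2
[80, 7.5, 0.4, 10.0, -0.0, -1.3, 0.0],
[80, 7.7, 0.4, 9.8, -0.0, -1.3, 0.0],
[80, 8.0, 0.4, 9.7, -0.0, -1.3, 0.0],
[80, 8.2, 0.4, 9.5, -0.0, -1.3, 0.0],
[80, 8.4, 0.4, 9.3, -0.0, -1.3, 0.0],
[80, 8.6, 0.4, 9.1, -0.0, -1.3, 0.0],
[80, 8.8, 0.4, 8.9, -0.0, -1.3, 0.0],
[80, 9.0, 0.4, 8.7, -0.0, -1.3, 0.0],
max [80.   9.   0.4 10.   0.   1.3  0. ]
[80, 5.1, 0.0, 6.1, 0.0, 0.0, 0.0],
[80, 5.1, 0.0, 6.1, 0.0, 0.0, 0.0],
[80, 5.1, 0.0, 6.1, 0.0, 0.0, 0.0],
[80, 5.1, 0.0, 6.1, 0.0, 0.0, 0.0],
[80, 5.1, 0.0, 6.1, 0.0, 0.0, 0.0],
[80, 5.1, 0.0, 6.1, 0.0, 0.0, 0.0],
[80, 5.1, 0.0, 6.1, 0.0, 0.0, 0.0],
[80, 5.1, 0.0, 6.1, 0.0, 0.0, 0.0],
max [80.   5.1  0.   6.1  0.   0.   0. ]
```

View pics/w1.png

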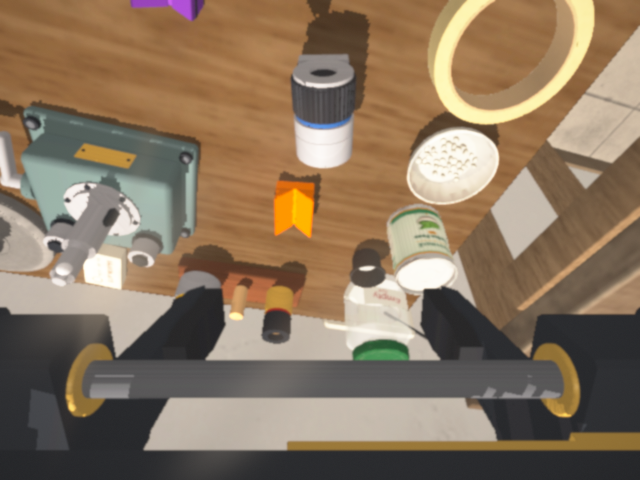

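The wrist view shows the roller at (323,110), head nearest the robot and clear of its neighbours. The bender spindle is at (90,235).

apply_moves --series '[[[80,7.5,0.2,10,0,-1.3,0],[80,7.7,0.2,9.8,0,-1.3,0],[80,8,0.2,9.7,0,-1.3,0],[80,8.2,0.2,9.5,0,-1.3,0],[80,8.4,0.2,9.3,0,-1.3,0],[80,8.6,0.2,9.1,0,-1.3,0],[80,8.8,0.2,8.9,0,-1.3,0],[80,9,0.2,8.7,0,-1.3,0]]]'

```text
time: 2.55
eef_pos: [486.6, 103.8, 130.4]
eef_rot: [-3.129, 0.655, -2.883]
ft_force: [0.1, -0.3, -0.2]
grip_width: 80.0
```

Run:
```python
from rig import arm
from h import *
for i in range(3):
    arm.camera("top"); a=now(arm)
```

```text
t 2.6 p [486.6 104.3 130.4] rpy [-179.3   37.6 -165.2] q [-0.14  0.2   2.18  1.01  0.27 -2.88] F [-0.5  0.3 -0.3] w 79.9
t 2.65 p [486.5 104.1 130.5] rpy [-179.3   37.5 -165.1] q [-0.14  0.2   2.18  1.01  0.27 -2.88] F [1.3 0.1 0.3] w 79.9
t 2.7 p [486.5 103.8 130.6] rpy [-179.3   37.5 -165.2] q [-0.14  0.2   2.18  1.01  0.27 -2.88] F [0.1 0.4 0.3] w 80.1
```

q6 hit its limit, so I'll flip the grasp by half a turn about the tool axis, backing off slightly first.

apply_moves --series '[[[80,0,0,-4,0,0,8.57],[80,0,0,-4,0,0,8.57],[80,0,0,-4,0,0,8.57],[80,0,0,-4,0,0,8.57],[80,0,0,-4,0,0,8.57],[80,0,0,-4,0,0,8.57],[80,0,0,0,0,0,8.57],[80,0,0,0,0,0,8.57]]]'

```text
time: 3.5
eef_pos: [472.3, 99.8, 149.8]
eef_rot: [2.522, 0.23, 2.118]
ft_force: [0.6, -0.2, 0.9]
grip_width: 80.0
```

apply_moves --series '[[[80,0,0,0,0,0,8.57],[80,0,0,0,0,0,8.57],[80,0,0,0,0,0,8.57],[80,0,0,0,0,0,8.57],[80,0,0,0,0,0,8.57],[80,0,0,0,0,0,8.57],[80,0,0,0,0,0,8.57],[80,0,0,0,0,0,8.57]]]'

```text
time: 4.3
eef_pos: [472.4, 99.8, 149.7]
eef_rot: [2.655, -0.459, 1.111]
ft_force: [-0.1, -1.3, -0.4]
grip_width: 80.5
```

apply_moves --series '[[[80,0,0,0,0,0,8.57],[80,0,0,0,0,0,8.57],[80,0,0,0,0,0,8.57],[80,0,0,0,0,0,8.57],[80,0,0,0,0,0,8.57],[80,0,0,0,0,0,0],[80,0,0,0,0,0,0],[80,0,0,0,0,0,0]]]'

```text
time: 5.1
eef_pos: [472.2, 99.8, 149.4]
eef_rot: [3.128, -0.655, 0.26]
ft_force: [-0.7, -0.0, 0.2]
grip_width: 80.1
```

Run:
```python
from rig import arm
from h import *
a=now(arm)
b=plan(a,[479.8,88.6,85],down(-74.7,-40),8,80)
```

```text
t 5.1 p [472.2  99.8 149.4] rpy [179.2 -37.5  14.9] q [-0.16  0.12  2.2   0.87  0.31  0.39] F [-0.7 -0.   0.2] w 80.1
[80, -4.5, 1.5, 6.7, 0.1, 0.3, -0.0],
[80, -4.5, 1.5, 6.7, 0.1, 0.3, -0.0],
[80, -4.5, 1.5, 6.7, 0.1, 0.3, -0.0],
[80, -4.6, 1.5, 6.7, 0.1, 0.3, -0.0],
[80, -4.6, 1.6, 6.6, 0.1, 0.3, -0.0],
[80, -4.6, 1.6, 6.6, 0.1, 0.3, -0.0],
[80, -4.7, 1.6, 6.6, 0.1, 0.3, -0.0],
[80, -4.7, 1.6, 6.5, 0.1, 0.3, -0.0],
max [80.   4.7  1.6  6.7  0.1  0.3  0. ]
```

Run:
```python
from rig import arm
from h import *
a=now(arm)
b=plan(a,[477.3,88,80],down(-74.7,-35),8,80)
```

```text
t 5.1 p [472.2  99.8 149.4] rpy [179.2 -37.5  14.9] q [-0.16  0.12  2.2   0.87  0.31  0.39] F [-0.7 -0.   0.2] w 80.1
[80, -5.1, 1.5, 7.0, 0.1, -0.3, -0.0],
[80, -5.1, 1.5, 7.1, 0.1, -0.3, -0.0],
[80, -5.0, 1.5, 7.1, 0.1, -0.3, -0.0],
[80, -5.0, 1.5, 7.1, 0.1, -0.3, -0.0],
[80, -4.9, 1.5, 7.1, 0.1, -0.3, -0.0],
[80, -4.9, 1.6, 7.2, 0.1, -0.3, -0.0],
[80, -4.9, 1.6, 7.2, 0.1, -0.3, -0.0],
[80, -4.8, 1.6, 7.2, 0.1, -0.3, -0.0],
max [80.   5.1  1.6  7.2  0.1  0.3  0. ]
```

apply_moves --series '[[[80,-5.1,1.5,7,0.1,-0.3,0],[80,-5.1,1.5,7.1,0.1,-0.3,0],[80,-5,1.5,7.1,0.1,-0.3,0],[80,-5,1.5,7.1,0.1,-0.3,0],[80,-4.9,1.5,7.1,0.1,-0.3,0],[80,-4.9,1.6,7.2,0.1,-0.3,0],[80,-4.9,1.6,7.2,0.1,-0.3,0],[80,-4.8,1.6,7.2,0.1,-0.3,0]]]'

```text
time: 5.9
eef_pos: [477.3, 88.0, 79.6]
eef_rot: [-3.141, -0.613, 0.259]
ft_force: [-0.2, 1.0, 0.4]
grip_width: 80.2
```

Run:
```python
from rig import arm
from h import *
arm.camera("top");a=now(arm)
b=plan(a,[477.3,88,36],down(-74.7,-35),7,75)
```

```text
t 5.95 p [477.   87.9  78.5] rpy [-179.9  -35.    14.8] q [-0.19  0.31  2.22  1.37  0.26 -0.17] F [-0.4  0.5 -0.9] w 80.0
[75, -3.4, 0.0, 5.0, 0.0, -0.0, -0.1],
[75, -3.4, 0.0, 5.0, 0.0, -0.0, -0.1],
[75, -3.4, 0.0, 5.0, 0.0, -0.0, -0.1],
[75, -3.4, -0.0, 5.0, 0.0, -0.0, -0.1],
[75, -3.4, -0.0, 5.0, 0.0, -0.0, -0.1],
[75, -3.4, -0.0, 5.0, 0.0, -0.0, -0.1],
[75, -3.4, -0.0, 5.0, 0.0, -0.0, -0.1],
max [75.   3.4  0.   5.   0.   0.   0.1]
```

apply_moves --series '[[[75,-3.4,0,5,0,0,0],[75,-3.4,0,5,0,0,0],[75,-3.4,0,5,0,0,0],[75,-3.4,0,5,0,0,0],[75,-3.4,0,5,0,0,0],[75,-3.4,0,5,0,0,0],[75,-3.4,0,5,0,0,0],[75,0,0,0,0,0,0]]]'

```text
time: 6.75
eef_pos: [477.7, 88.5, 37.2]
eef_rot: [-3.139, -0.612, 0.257]
ft_force: [0.2, 0.2, -0.6]
grip_width: 74.7
```

Run:
```python
from rig import arm
from h import *
a=now(arm);c=arm.camera("scene");cv2.imwrite("pics/s2.png",cv2.resize(c["color"][200:350,180:380,::-1],None,fx=4,fy=4))
```

```text
t 6.75 p [477.7  88.5  37.2] rpy [-179.9  -35.1   14.7] q [-0.19  0.42  2.24  1.88  0.26 -0.69] F [ 0.2  0.2 -0.6] w 74.7
```

View pics/s2.png

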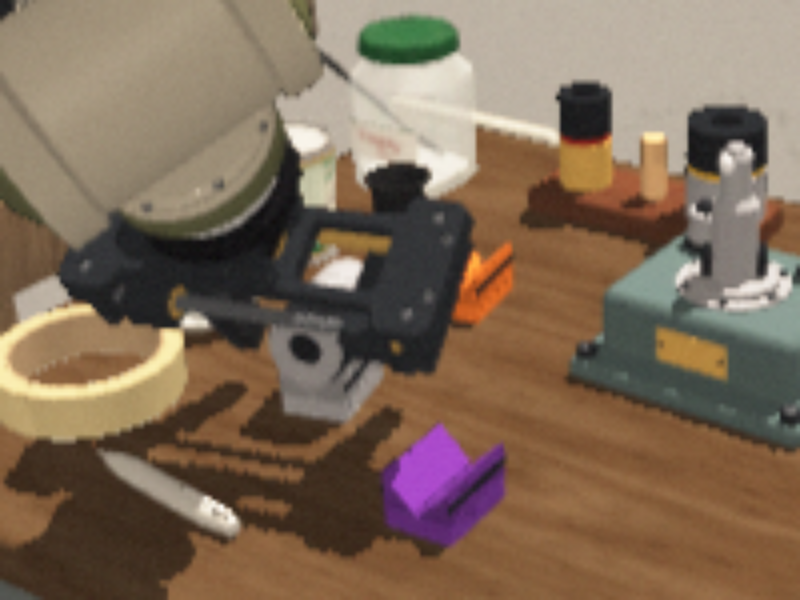

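The fingers straddle the roller (crop position about (320,345)) and the gripper body is clear of the tape and the V-block. Now I close the grip and lift.

apply_moves --series '[[[30,0,0,0,0,0,0],[30,0,0,0,0,0,0],[30,0,0,0,0,0,0],[30,0,0,0,0,0,0],[30,0,0,0,0,0,0],[30,0,0,0,0,0,0],[30,0,0,0,0,0,0],[30,0,0,0,0,0,0]]]'

```text
time: 7.6
eef_pos: [478.2, 87.7, 37.7]
eef_rot: [-3.14, -0.613, 0.255]
ft_force: [0.1, -5.1, 0.8]
grip_width: 41.3
```

apply_moves --series '[[[30,3.4,0,-5,0,0,0],[30,5.7,0,-8.2,0,0,0],[30,5.7,0,-8.2,0,0,0],[30,5.7,0,-8.2,0,0,0],[30,5.7,0,-8.2,0,0,0],[30,5.7,0,-8.2,0,0,0],[30,5.7,0,-8.2,0,0,0],[30,5.7,0,-8.2,0,0,0]]]'

```text
time: 8.4
eef_pos: [476.9, 88.2, 113.6]
eef_rot: [-3.138, -0.612, 0.256]
ft_force: [0.4, -0.5, -1.7]
grip_width: 42.1
```

Run:
```python
from rig import arm
from h import *
a=now(arm)
b=plan(a,[450,75,140],down(-74.7,30),8,30)
b=plan(b,[425,66,95],down(-74.7,55),8,30)
```

```text
t 8.4 p [476.9  88.2 113.6] rpy [-179.8  -35.1   14.7] q [-0.19  0.22  2.2   1.    0.3   0.22] F [ 0.4 -0.5 -1.7] w 42.1
[30, -1.1, 0.7, -4.8, -0.0, -8.1, -0.1],
[30, -1.8, 0.7, -4.6, -0.0, -8.1, -0.1],
[30, -2.4, 0.7, -4.3, -0.0, -8.1, -0.1],
[30, -3.0, 0.7, -3.9, -0.0, -8.1, -0.1],
[30, -3.5, 0.7, -3.5, -0.0, -8.1, -0.1],
[30, -4.0, 0.7, -2.9, -0.0, -8.1, -0.1],
[30, -4.4, 0.7, -2.3, -0.0, -8.1, -0.1],
[30, -4.6, 0.7, -1.7, -0.0, -8.1, -0.1],
max [30.   4.6  0.7  4.8  0.   8.1  0.1]
[30, -0.1, 0.3, 6.5, 0.0, -3.1, 0.0],
[30, 0.3, 0.3, 6.5, 0.0, -3.1, 0.0],
[30, 0.7, 0.3, 6.5, 0.0, -3.1, 0.0],
[30, 1.0, 0.3, 6.4, 0.0, -3.1, 0.0],
[30, 1.4, 0.3, 6.4, 0.0, -3.1, 0.0],
[30, 1.7, 0.3, 6.3, 0.0, -3.1, 0.0],
[30, 2.0, 0.3, 6.2, 0.0, -3.1, 0.0],
[30, 2.4, 0.3, 6.1, 0.0, -3.1, 0.0],
max [30.   2.4  0.3  6.5  0.   3.1  0. ]
```

apply_moves --series '[[[30,-1.1,0.7,-4.8,0,-8.1,0],[30,-1.8,0.7,-4.6,0,-8.1,0],[30,-2.4,0.7,-4.3,0,-8.1,0],[30,-3,0.7,-3.9,0,-8.1,0],[30,-3.5,0.7,-3.5,0,-8.1,0],[30,-4,0.7,-2.9,0,-8.1,0],[30,-4.4,0.7,-2.3,0,-8.1,0],[30,-4.6,0.7,-1.7,0,-8.1,0]]]'

```text
time: 9.2
eef_pos: [453.3, 84.8, 131.2]
eef_rot: [-3.107, 0.328, 0.295]
ft_force: [0.2, 0.8, -2.1]
grip_width: 41.2
```

apply_moves --series '[[[30,-0.1,0.3,6.5,0,-3.1,0],[30,0.3,0.3,6.5,0,-3.1,0],[30,0.7,0.3,6.5,0,-3.1,0],[30,1,0.3,6.4,0,-3.1,0],[30,1.4,0.3,6.4,0,-3.1,0],[30,1.7,0.3,6.3,0,-3.1,0],[30,2,0.3,6.2,0,-3.1,0],[30,2.4,0.3,6.1,0,-3.1,0]]]'

```text
time: 10.0
eef_pos: [437.3, 79.5, 80.9]
eef_rot: [-3.095, 0.758, 0.316]
ft_force: [-1.1, -0.1, -1.5]
grip_width: 41.8
```

Run:
```python
from rig import arm
from h import *
a=now(arm);c=arm.camera("scene");cv2.imwrite("pics/s3.png",cv2.resize(c["color"][200:350,180:380,::-1],None,fx=4,fy=4))
S=cloud(c)
# band/knurl check: blue pixels
h=cv2.cvtColor(c["color"],cv2.COLOR_RGB2HSV);m=cv2.inRange(h,(105,120,50),(125,255,255))>0;m[:200]=0;m[350:]=0;p=S[m];print(len(p),p)
```

```text
t 10.0 p [437.3  79.5  80.9] rpy [-177.3   43.4   18.1] q [ 0.01  0.75  1.46 -0.17  1.67  1.33] F [-1.1 -0.1 -1.5] w 41.8
11 [[423.81254008  80.07332721  75.54388931]
 [434.25118085  64.55438381  75.03878631]
 [433.63935708  61.40498482  76.21980065]
 [424.30730834  78.24638443  73.69912328]
 [426.33503989  77.68730597  72.90039096]
 [426.70907215  75.45728583  73.35986199]
 [425.96980012  72.12120733  74.66100231]
 [427.10151729  70.66343779  74.54209337]
 [429.71709387  70.67303707  73.30332114]
 [429.51989757  67.89757253  74.1883512 ]
 [433.28487633  69.01598642  72.09006467]]
```

View pics/s3.png

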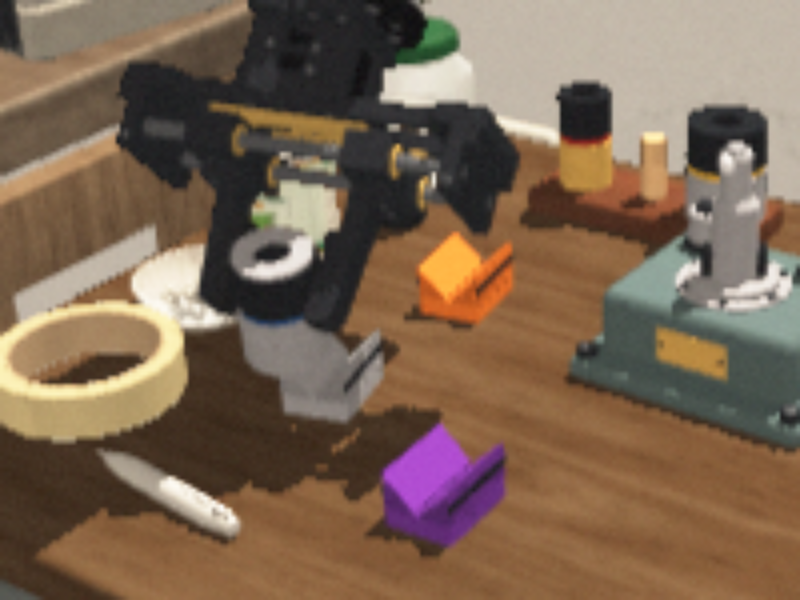

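The roller is held, head up at crop position (272,255), and is still tilted about 12°. Next I go over the stand spot with the upright orientation.

Run:
```python
from rig import arm
from h import *
a=now(arm)
b=plan(a,[402,58.5,62],down(-74.7,55),8,30)
```

```text
t 10.05 p [436.6  79.5  79.5] rpy [-177.3   43.7   18.2] q [ 0.01  0.76  1.46 -0.17  1.67  1.33] F [-1.2 -0.1 -3.2] w 41.4
[30, -2.1, 1.4, 4.9, -0.1, -1.4, 0.3],
[30, -1.9, 1.4, 5.0, -0.1, -1.4, 0.3],
[30, -1.8, 1.4, 5.0, -0.1, -1.4, 0.3],
[30, -1.7, 1.4, 5.1, -0.1, -1.4, 0.3],
[30, -1.5, 1.4, 5.1, -0.1, -1.4, 0.3],
[30, -1.4, 1.4, 5.1, -0.1, -1.4, 0.3],
[30, -1.3, 1.4, 5.2, -0.1, -1.4, 0.3],
[30, -1.1, 1.4, 5.2, -0.1, -1.4, 0.3],
max [30.   2.1  1.4  5.2  0.1  1.4  0.3]
```

apply_moves --series '[[[30,-2.1,1.4,4.9,-0.1,-1.4,0.3],[30,-1.9,1.4,5,-0.1,-1.4,0.3],[30,-1.8,1.4,5,-0.1,-1.4,0.3],[30,-1.7,1.4,5.1,-0.1,-1.4,0.3],[30,-1.5,1.4,5.1,-0.1,-1.4,0.3],[30,-1.4,1.4,5.1,-0.1,-1.4,0.3],[30,-1.3,1.4,5.2,-0.1,-1.4,0.3],[30,-1.1,1.4,5.2,-0.1,-1.4,0.3]]]'

```text
time: 10.85
eef_pos: [402.7, 58.2, 63.5]
eef_rot: [3.129, 0.953, 0.257]
ft_force: [0.1, 0.3, -1.7]
grip_width: 41.4
```

Run:
```python
from rig import arm
from h import *
arm.camera("top")
a=now(arm)
b=plan(a,[402,58.5,38.5],down(-74.7,55),8,30)
```

```text
t 10.9 p [402.1  58.   62.9] rpy [179.3  54.8  14.7] q [-0.01  0.83  1.49 -0.23  1.75  1.37] F [-1.3 -0.6 -2.2] w 41.3
[30, 2.5, -0.1, 1.8, 0.0, -0.0, -0.0],
[30, 2.5, -0.1, 1.8, 0.0, -0.0, -0.0],
[30, 2.5, -0.1, 1.8, 0.0, -0.0, -0.0],
[30, 2.5, -0.1, 1.8, 0.0, -0.0, -0.0],
[30, 2.5, -0.1, 1.7, 0.0, -0.0, -0.0],
[30, 2.5, -0.1, 1.7, 0.0, -0.0, -0.0],
[30, 2.5, -0.1, 1.7, 0.0, -0.0, -0.0],
[30, 2.5, -0.1, 1.7, 0.0, -0.0, -0.0],
max [30.   2.5  0.1  1.8  0.   0.   0. ]
```

apply_moves --series '[[[30,2.5,0,1.8,0,0,0],[30,2.5,0,1.8,0,0,0],[30,2.5,0,1.8,0,0,0],[30,2.5,0,1.8,0,0,0],[30,2.5,0,1.7,0,0,0],[30,2.5,0,1.7,0,0,0],[30,2.5,0,1.7,0,0,0],[30,0,0,0,0,0,0]]]'

```text
time: 11.7
eef_pos: [403.1, 58.3, 42.0]
eef_rot: [3.13, 0.952, 0.258]
ft_force: [0.4, 0.4, -1.3]
grip_width: 41.6
```

Run:
```python
from rig import arm
from h import *
a=now(arm)
c=arm.camera("scene");cv2.imwrite("pics/s4.png",cv2.resize(c["color"][240:340,190:320,::-1],None,fx=6,fy=6))
```

```text
t 11.7 p [403.1  58.3  42. ] rpy [179.3  54.5  14.8] q [-0.01  0.86  1.49 -0.23  1.72  1.38] F [ 0.4  0.4 -1.3] w 41.6
```

View pics/s4.png

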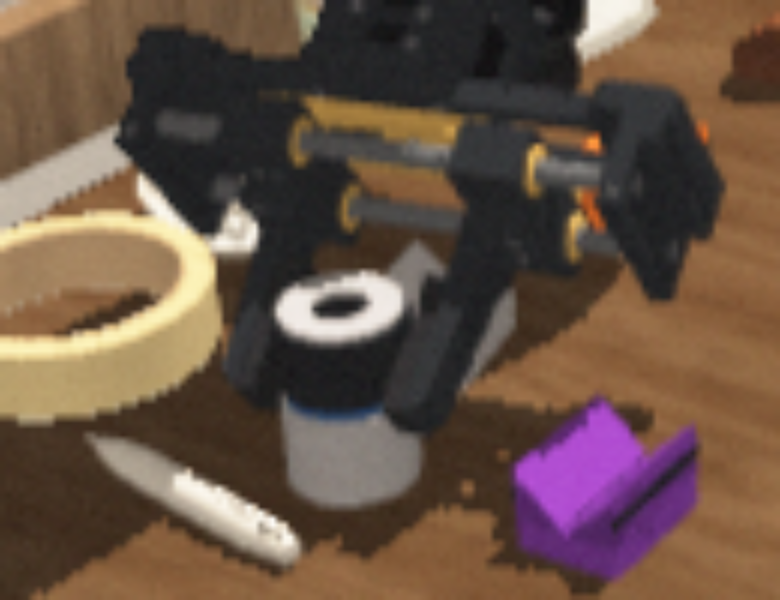

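The roller is upright, head up, a few mm above the bench. The fingers are clear of the purple block, tape and burnisher. Lowering gently while watching force.

apply_moves --series '[[[30,0.82,0,0.57,0,0,0],[30,0.82,0,0.57,0,0,0],[30,0.82,0,0.57,0,0,0],[30,0.82,0,0.57,0,0,0],[30,0.4,0,0.3,0,0,0],[30,0,0,0,0,0,0],[30,0,0,0,0,0,0],[30,0,0,0,0,0,0]]]'

```text
time: 12.55
eef_pos: [403.3, 58.3, 37.8]
eef_rot: [3.13, 0.951, 0.257]
ft_force: [-0.5, -0.5, -2.2]
grip_width: 41.6
```

apply_moves --series '[[[30,0.4,0,0.3,0,0,0],[30,0.4,0,0.3,0,0,0],[30,0.4,0,0.3,0,0,0],[30,0.4,0,0.3,0,0,0],[30,0,0,0,0,0,0],[30,0,0,0,0,0,0],[30,0,0,0,0,0,0],[30,0,0,0,0,0,0]]]'

```text
time: 13.35
eef_pos: [403.3, 58.3, 36.4]
eef_rot: [3.129, 0.952, 0.257]
ft_force: [0.8, 1.6, 5.2]
grip_width: 41.4
```

Contact is felt (+7 N). Now I open and back out along the tool axis.

apply_moves --series '[[[60,0,0,0,0,0,0],[60,0,0,0,0,0,0],[60,0,0,0,0,0,0],[60,0,0,0,0,0,0],[60,0,0,-6,0,0,0],[60,0,0,-12,0,0,0],[60,0,0,-14,0,0,0],[60,0,0,-14,0,0,0]]]'

```text
time: 14.15
eef_pos: [440.0, 68.5, 63.1]
eef_rot: [3.13, 0.951, 0.257]
ft_force: [0.5, -0.2, -0.2]
grip_width: 59.8
```

apply_moves --series '[[[60,-10,0,-16,0,0,0],[60,-15,0,-20,0,0,0],[60,-15,0,-20,0,0,0],[60,-15,0,-20,0,0,0],[60,-15,0,-20,0,0,0],[60,0,0,0,0,8,0],[60,0,0,0,0,8,0],[60,0,0,0,0,8,0]]]'

```text
time: 14.95
eef_pos: [475.9, 79.1, 175.7]
eef_rot: [3.133, 0.526, 0.263]
ft_force: [-0.6, -0.8, 0.2]
grip_width: 59.9
```

Run:
```python
from rig import arm
from h import *
a=now(arm)
c=arm.camera("top");W=cloud(c);w=W[240:340,230:330]
m=(w[...,2]>50)&(w[...,2]<66)&(w[...,0]<445);p=w[m];print(len(p),p.min(0),p.max(0),cv2.minEnclosingCircle(p[:,:2].astype(np.float32)))
c=arm.camera("scene");S=cloud(c);w=S[240:340,190:320];m=(w[...,2]>57)&(w[...,2]<64)&(w[...,0]<445)&(w[...,0]>370)&(w[...,1]>20)&(w[...,1]<110);p=w[m];print(len(p),cv2.minEnclosingCircle(p[:,:2].astype(np.float32)))
b=plan(a,[590,-70,260],down(-90,0),8,60)
```

```text
t 14.95 p [475.9  79.1 175.7] rpy [179.5  30.1  15.1] q [-0.01  0.57  1.39 -0.14  1.68  1.32] F [-0.6 -0.8  0.2] w 59.9
300 [387.6073188   41.07889031  50.2839321 ] [428.15109038  81.77116045  64.55318003] ((408.4494934082031, 60.8648796081543), 20.958251953125)
203 ((408.1505126953125, 59.17533874511719), 21.234621047973633)
[60, 2.4, 21.8, -13.4, 0.6, 3.7, 1.9],
[60, 4.0, 21.6, -13.4, 0.6, 3.7, 1.9],
[60, 5.6, 21.3, -13.3, 0.6, 3.7, 1.9],
[60, 7.1, 21.0, -13.1, 0.6, 3.7, 1.9],
[60, 8.6, 20.6, -12.8, 0.6, 3.7, 1.9],
[60, 10.1, 20.2, -12.4, 0.6, 3.7, 1.9],
[60, 11.6, 19.7, -11.8, 0.6, 3.7, 1.9],
[60, 12.9, 19.2, -11.2, 0.6, 3.7, 1.9],
max [60.  12.9 21.8 13.4  0.6  3.7  1.9]
```

The roller stands at (408.3, 60). Both views give a head circle of radius 21 mm, so it is upright. Before regrasping I take a close look at the spindle.

Run:
```python
from rig import arm
from h import *
a=now(arm)
b=plan(a,[578,-71,185],down(-90,0),8,60)
```

```text
t 15.05 p [475.1  78.9 177.5] rpy [179.5  30.2  15. ] q [-0.01  0.57  1.4  -0.14  1.68  1.32] F [-0.4  0.2  0.3] w 59.8
[60, 6.1, 21.5, -4.4, 0.6, 3.7, 1.9],
[60, 7.0, 21.2, -4.2, 0.6, 3.7, 1.9],
[60, 8.0, 20.9, -3.9, 0.6, 3.7, 1.9],
[60, 8.9, 20.6, -3.6, 0.6, 3.7, 1.9],
[60, 9.8, 20.3, -3.2, 0.6, 3.7, 1.9],
[60, 10.6, 19.9, -2.7, 0.6, 3.7, 1.9],
[60, 11.4, 19.6, -2.2, 0.6, 3.7, 1.9],
[60, 12.2, 19.2, -1.6, 0.6, 3.7, 1.9],
max [60.  12.2 21.5  4.4  0.6  3.7  1.9]
```

apply_moves --series '[[[60,6.1,21.5,-4.4,0.6,3.7,1.9],[60,7,21.2,-4.2,0.6,3.7,1.9],[60,8,20.9,-3.9,0.6,3.7,1.9],[60,8.9,20.6,-3.6,0.6,3.7,1.9],[60,9.8,20.3,-3.2,0.6,3.7,1.9],[60,10.6,19.9,-2.7,0.6,3.7,1.9],[60,11.4,19.6,-2.2,0.6,3.7,1.9],[60,12.2,19.2,-1.6,0.6,3.7,1.9]]]'

```text
time: 15.85
eef_pos: [578.2, -72.2, 181.3]
eef_rot: [-3.138, 0.014, -0.009]
ft_force: [0.2, 0.5, -0.4]
grip_width: 60.2
```

Run:
```python
from rig import arm
from h import *
for i in range(2): arm.camera("top")
a=now(arm)
c=arm.camera("wrist");np.savez("w2.npz",**c);cv2.imwrite("pics/w2.png",c["color"][:,:,::-1])
W=cloud(c)
m0=np.hypot(W[...,0]-612,W[...,1]+71)<40
for lo,hi in [(52,58),(58,70),(72,92),(96,112),(112,122),(122,130)]:
    p=W[m0&(W[...,2]>lo)&(W[...,2]<hi)]
    if len(p)>5: print(lo,hi,len(p),p.mean(0).round(1),cv2.minEnclosingCircle(p[:,:2].astype(np.float32)))
```

```text
t 15.95 p [577.9 -73.3 181.3] rpy [-179.8    0.8   -0.6] q [-0.33  0.5   1.4  -0.    1.25  1.26] F [-1.5  0.9 -0.1] w 59.8
52 58 1824 [621.5 -70.5  54.2] ((622.1069946289062, -71.34390258789062), 34.1468391418457)
58 70 141 [627.7 -75.7  65.8] ((631.0143432617188, -71.52783203125), 30.338003158569336)
72 92 135 [624.9 -72.1  81.4] ((616.0384521484375, -70.30252075195312), 15.999310493469238)
96 112 278 [620.3 -70.7  98.2] ((615.5905151367188, -70.54399871826172), 11.108057975769043)
112 122 316 [617.3 -70.6 120.4] ((615.1722412109375, -70.64229583740234), 10.40329647064209)
122 130 492 [615.6 -70.5 124.4] ((615.4754638671875, -70.28912353515625), 8.962702751159668)
```

View pics/w2.png

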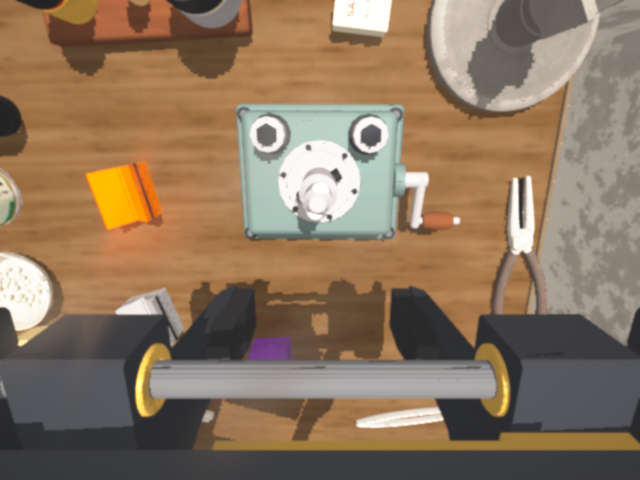

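The spindle nose is at (318,197) and one key shows as a dark diamond at (336,176), about az -60°. Axis is ≈ (615.3, -70.3), consistent across all three cameras. Back over the roller.

Run:
```python
from rig import arm
from h import *
a=now(arm)
b=plan(a,[408.5,60,130],down(-90,0),8,64)
```

```text
t 16.0 p [577.5 -72.  181.2] rpy [-179.8    0.9   -0.5] q [-0.32  0.5   1.4  -0.    1.25  1.26] F [-0.3  0.4  0. ] w 60.0
[64, -21.2, -16.3, 6.8, -0.0, 0.1, -0.1],
[64, -21.2, -16.3, 6.7, -0.0, 0.1, -0.1],
[64, -21.2, -16.3, 6.7, -0.0, 0.1, -0.1],
[64, -21.1, -16.4, 6.6, -0.0, 0.1, -0.1],
[64, -21.1, -16.4, 6.6, -0.0, 0.1, -0.1],
[64, -21.1, -16.4, 6.6, -0.0, 0.1, -0.1],
[64, -21.1, -16.4, 6.5, -0.0, 0.1, -0.1],
[64, -21.1, -16.5, 6.5, -0.0, 0.1, -0.1],
max [64.  21.2 16.5  6.8  0.   0.1  0.1]
```

apply_moves --series '[[[64,-21.2,-16.3,6.8,0,0.1,-0.1],[64,-21.2,-16.3,6.7,0,0.1,-0.1],[64,-21.2,-16.3,6.7,0,0.1,-0.1],[64,-21.1,-16.4,6.6,0,0.1,-0.1],[64,-21.1,-16.4,6.6,0,0.1,-0.1],[64,-21.1,-16.4,6.6,0,0.1,-0.1],[64,-21.1,-16.4,6.5,0,0.1,-0.1],[64,-21.1,-16.5,6.5,0,0.1,-0.1]]]'

```text
time: 16.8
eef_pos: [407.1, 61.5, 129.8]
eef_rot: [-3.139, 0.002, 0.008]
ft_force: [1.3, -0.7, -0.0]
grip_width: 64.2
```

Run:
```python
from rig import arm
from h import *
c=arm.camera("wrist");a=now(arm);W=cloud(c)
p=W[(W[...,2]>56)&(W[...,2]<66)&(np.hypot(W[...,0]-408,W[...,1]-60)<35)];print(len(p),p.mean(0),cv2.minEnclosingCircle(p[:,:2].astype(np.float32)))
b=plan(a,[408.3,60,37],down(-90,0),8,64)
```

```text
t 16.85 p [403.7  63.4 128.6] rpy [-179.8    0.4    0.6] q [-0.13  0.22  1.98  0.    0.95  1.42] F [-1.3 -0.1 -1. ] w 63.9
2842 [409.72300972  60.10970833  59.95358329] ((408.02227783203125, 60.035057067871094), 21.421297073364258)
[64, 0.6, 0.5, 11.4, -0.0, 0.0, 0.1],
[64, 0.6, 0.5, 11.4, -0.0, 0.0, 0.1],
[64, 0.6, 0.5, 11.4, -0.0, 0.0, 0.1],
[64, 0.6, 0.5, 11.4, -0.0, 0.0, 0.1],
[64, 0.6, 0.4, 11.4, -0.0, 0.0, 0.1],
[64, 0.6, 0.4, 11.4, -0.0, 0.0, 0.1],
[64, 0.6, 0.4, 11.4, -0.0, 0.0, 0.1],
[64, 0.6, 0.4, 11.4, -0.0, 0.0, 0.1],
max [64.   0.6  0.5 11.4  0.   0.   0.1]
```

apply_moves --series '[[[64,0,0,10,0,0,0],[64,0,0,10,0,0,0],[64,0,0,10,0,0,0],[64,0,0,10,0,0,0],[64,0,0,8,0,0,0],[64,0,0,4,0,0,0],[64,0,0,0,0,0,0],[64,0,0,0,0,0,0]]]'

```text
time: 17.65
eef_pos: [408.9, 60.2, 78.4]
eef_rot: [-3.139, -0.003, 0.006]
ft_force: [1.3, 0.1, -0.2]
grip_width: 64.1
```

apply_moves --series '[[[64,-0.2,0,8,0,0,0],[64,-0.2,0,8,0,0,0],[64,-0.2,0,8,0,0,0],[64,0,0,8,0,0,0],[64,0,0,6,0,0,0],[64,0,0,3,0,0,0],[64,0,0,0,0,0,0],[64,0,0,0,0,0,0]]]'

```text
time: 18.45
eef_pos: [408.3, 60.4, 37.4]
eef_rot: [-3.139, -0.002, 0.006]
ft_force: [0.0, -1.5, -0.4]
grip_width: 64.1
```

apply_moves --series '[[[30,0,0,0,0,0,0],[30,0,0,0,0,0,0],[30,0,0,0,0,0,0],[30,0,0,0,0,0,0],[30,0,0,0,0,0,0],[30,0,0,0,0,0,0],[30,0,0,0,0,0,0],[30,0,0,0,0,0,0]]]'

```text
time: 19.25
eef_pos: [408.3, 60.4, 37.4]
eef_rot: [-3.139, -0.003, 0.006]
ft_force: [-0.2, -0.4, 4.0]
grip_width: 41.7
```

apply_moves --series '[[[30,0,0,-8,0,0,0],[30,0,0,-20,0,0,0],[30,0,0,-20,0,0,0],[30,0,0,-20,0,0,0],[30,0,0,-20,0,0,0],[30,0,0,-20,0,0,0],[30,0,0,-20,0,0,0],[30,0,0,0,0,0,0]]]'

```text
time: 20.05
eef_pos: [408.7, 59.9, 167.2]
eef_rot: [-3.14, -0.006, 0.006]
ft_force: [0.2, 0.3, -2.2]
grip_width: 41.5
```

Run:
```python
from rig import arm
from h import *
a=now(arm)
b=plan(a,[615.3,-70.3,160],down(-90,0),14,30)
```

```text
t 20.05 p [408.7  59.9 167.2] rpy [-179.9   -0.4    0.3] q [-0.14  0.16  1.93  0.    1.05  1.42] F [ 0.2  0.3 -2.2] w 41.5
[30, 14.7, 9.4, 0.6, -0.0, -0.0, 0.0],
[30, 14.7, 9.4, 0.6, -0.0, -0.0, 0.0],
[30, 14.7, 9.4, 0.6, -0.0, -0.0, 0.0],
[30, 14.7, 9.4, 0.6, -0.0, -0.0, 0.0],
[30, 14.7, 9.4, 0.6, -0.0, -0.0, 0.0],
[30, 14.7, 9.4, 0.6, -0.0, -0.0, 0.0],
[30, 14.7, 9.4, 0.6, -0.0, -0.0, 0.0],
[30, 14.7, 9.3, 0.5, -0.0, -0.0, 0.0],
[30, 14.7, 9.3, 0.5, -0.0, -0.0, 0.0],
[30, 14.7, 9.3, 0.5, -0.0, -0.0, 0.0],
[30, 14.7, 9.3, 0.5, -0.0, -0.0, 0.0],
[30, 14.7, 9.3, 0.5, -0.0, -0.0, 0.0],
[30, 14.7, 9.3, 0.5, -0.0, -0.0, 0.0],
[30, 14.8, 9.3, 0.5, -0.0, -0.0, 0.0],
max [30.  14.8  9.4  0.6  0.   0.   0. ]
```

apply_moves --series '[[[30,8,5,-6,0,0,0],[30,18,11.5,-2,0,0,0],[30,18,11.5,0,0,0,0],[30,18,11.5,0,0,0,0],[30,18,11.5,0,0,0,0],[30,18,11.5,0,0,0,0],[30,18,11.5,0,0,0,0],[30,18,11.5,0,0,0,0]]]'

```text
time: 20.85
eef_pos: [543.0, -25.5, 172.0]
eef_rot: [-3.138, -0.0, 0.006]
ft_force: [0.0, -0.4, -1.3]
grip_width: 41.2
```

apply_moves --series '[[[30,18,11.5,0,0,0,0],[30,18,11.5,0,0,0,0],[30,18,11.5,0,0,0,0],[30,12,7,0,0,0,0],[30,6,3.5,0,0,0,0],[30,0,0,0,0,0,0],[30,0,0,0,0,0,0],[30,0,0,0,0,0,0]]]'

```text
time: 21.65
eef_pos: [614.3, -68.9, 173.3]
eef_rot: [-3.139, -0.002, 0.006]
ft_force: [0.3, 0.0, -1.6]
grip_width: 41.8
```

Run:
```python
from rig import arm
from h import *
a=now(arm)
b=plan(a,[615.3,-70.3,164],down(-90,0),5,30)
```

```text
t 21.65 p [614.3 -68.9 173.3] rpy [-1.798e+02 -1.000e-01  4.000e-01] q [-0.3   0.58  1.3   0.    1.26  1.26] F [ 0.3  0.  -1.6] w 41.8
[30, 0.2, 0.3, 1.9, -0.0, -0.0, 0.1],
[30, 0.2, 0.3, 1.9, -0.0, -0.0, 0.1],
[30, 0.2, 0.3, 1.9, -0.0, -0.0, 0.1],
[30, 0.2, 0.3, 1.9, -0.0, -0.0, 0.1],
[30, 0.2, 0.3, 1.9, -0.0, -0.0, 0.1],
max [30.   0.2  0.3  1.9  0.   0.   0.1]
```

apply_moves --series '[[[30,0.5,0.7,4,0,0,0],[30,0.5,0.7,5,0,0,0],[30,0,0,6,0,0,0],[30,0,0,6,0,0,0],[30,0,0,6,0,0,0],[30,0,0,5,0,0,0],[30,0,0,3,0,0,0],[30,0,0,0,0,0,0]]]'

```text
time: 22.45
eef_pos: [615.6, -70.5, 137.9]
eef_rot: [-3.139, -0.002, 0.006]
ft_force: [0.7, -0.0, -2.4]
grip_width: 41.3
```

Run:
```python
from rig import arm
from h import *
a=now(arm)
for n in ["scene","top"]:
    c=arm.camera(n);W=cloud(c);m=(np.hypot(W[...,0]-615,W[...,1]+70)<28)&(W[...,2]>158)&(W[...,2]<168);p=W[m]
    print(n,len(p)); 
    if len(p)>5: print(p.min(0),p.max(0),cv2.minEnclosingCircle(p[:,:2].astype(np.float32)))
    if n=="scene": cv2.imwrite("pics/s5.png",cv2.resize(c["color"][195:305,310:430,::-1],None,fx=5,fy=5))
```

```text
t 22.45 p [615.6 -70.5 137.9] rpy [-1.798e+02 -1.000e-01  3.000e-01] q [-0.3   0.62  1.34  0.    1.19  1.26] F [ 0.7 -0.  -2.4] w 41.3
scene 165
[594.30444654 -96.74559463 158.02133419] [633.90079448 -43.52638157 167.96754933] ((609.4009399414062, -70.15694427490234), 26.639738082885742)
top 0
```

View pics/s5.png

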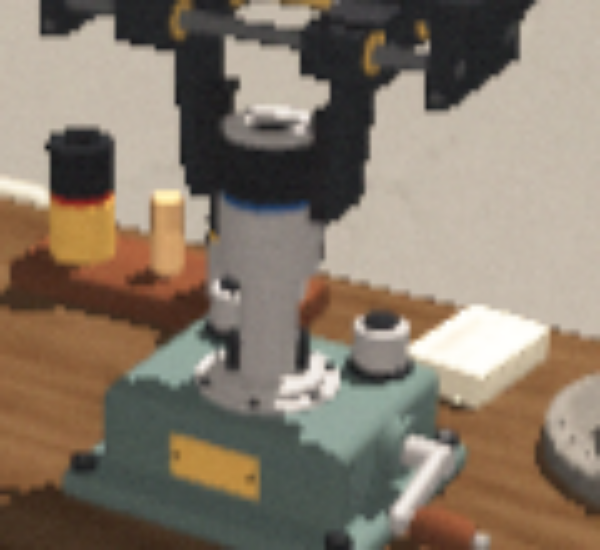

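The roller sits concentric over the nose, foot at crop row ~285. Lowering in small steps and watching force.

apply_moves --series '[[[30,0,0,2,0,0,0],[30,0,0,2,0,0,0],[30,0,0,2,0,0,0],[30,0,0,1.5,0,0,0],[30,0,0,1.5,0,0,0],[30,0,0,1.5,0,0,0],[30,0,0,0,0,0,0],[30,0,0,0,0,0,0]]]'

```text
time: 23.35
eef_pos: [615.8, -70.5, 127.9]
eef_rot: [-3.139, -0.002, 0.006]
ft_force: [-0.4, -0.1, -1.7]
grip_width: 41.5
```

apply_moves --series '[[[30,0,0,2.5,0,0,0],[30,0,0,2.5,0,0,0],[30,0,0,2.5,0,0,0],[30,0,0,2.5,0,0,0],[30,0,0,2.5,0,0,0],[30,0,0,2.5,0,0,0],[30,0,0,1,0,0,0],[30,0,0,0,0,0,0]]]'

```text
time: 24.15
eef_pos: [615.8, -70.5, 111.7]
eef_rot: [-3.139, -0.002, 0.006]
ft_force: [0.9, 0.5, -2.2]
grip_width: 41.4
```

apply_moves --series '[[[30,0,0,1,0,0,0],[30,0,0,1,0,0,0],[30,0,0,1,0,0,0],[30,0,0,1,0,0,0],[30,0,0,0.5,0,0,0],[30,0,0,0,0,0,0],[30,0,0,0,0,0,0],[30,0,0,0,0,0,0]]]'

```text
time: 24.95
eef_pos: [616.0, -70.5, 107.7]
eef_rot: [-3.139, -0.003, 0.006]
ft_force: [0.2, 0.8, 2.7]
grip_width: 41.7
```

Contact with the key tops at foot height ≈ 70.5 (expected 71). Now I press slightly and turn in 10° steps, watching for the force to fall.

apply_moves --series '[[[30,0,0,0.4,0,0,0],[30,0,0,0.4,0,0,0],[30,0,0,0,0,0,3],[30,0,0,0,0,0,4],[30,0,0,0,0,0,3],[30,0,0,0,0,0,0],[30,0,0,0,0,0,0],[30,0,0,0,0,0,0]]]'

```text
time: 25.75
eef_pos: [616.5, -70.8, 108.0]
eef_rot: [-3.139, -0.005, -0.169]
ft_force: [-0.4, -0.4, 9.4]
grip_width: 41.5
```

apply_moves --series '[[[30,0,0,0,0,0,2],[30,0,0,0,0,0,3],[30,0,0,0,0,0,3],[30,0,0,0,0,0,2],[30,0,0,0,0,0,0],[30,0,0,0,0,0,0],[30,0,0,0,0,0,0],[30,0,0,0,0,0,0]]]'

```text
time: 26.55
eef_pos: [616.6, -70.9, 108.1]
eef_rot: [-3.139, -0.004, -0.343]
ft_force: [-1.2, -0.6, 10.3]
grip_width: 41.5
```

apply_moves --series '[[[30,0,0,0,0,0,2],[30,0,0,0,0,0,3],[30,0,0,0,0,0,3],[30,0,0,0,0,0,2],[30,0,0,0,0,0,0],[30,0,0,0,0,0,0],[30,0,0,0,0,0,0],[30,0,0,0,0,0,0]]]'

```text
time: 27.35
eef_pos: [616.5, -71.0, 108.1]
eef_rot: [-3.138, -0.003, -0.518]
ft_force: [-1.7, -0.3, 9.5]
grip_width: 42.0
```

apply_moves --series '[[[30,0,0,0,0,0,2],[30,0,0,0,0,0,3],[30,0,0,0,0,0,3],[30,0,0,0,0,0,2],[30,0,0,0,0,0,0],[30,0,0,0,0,0,0],[30,0,0,0,0,0,0],[30,0,0,0,0,0,0]]]'

```text
time: 28.15
eef_pos: [616.4, -71.0, 108.1]
eef_rot: [-3.138, -0.003, -0.692]
ft_force: [-2.0, -1.1, 10.3]
grip_width: 42.0
```

apply_moves --series '[[[30,0,0,0,0,0,2],[30,0,0,0,0,0,3],[30,0,0,0,0,0,3],[30,0,0,0,0,0,2],[30,0,0,0,0,0,0],[30,0,0,0,0,0,0],[30,0,0,0,0,0,0],[30,0,0,0,0,0,0]]]'

```text
time: 28.95
eef_pos: [616.3, -71.1, 108.0]
eef_rot: [-3.138, -0.002, -0.867]
ft_force: [-1.5, -1.4, 10.0]
grip_width: 41.5
```

apply_moves --series '[[[30,0,0,0,0,0,2],[30,0,0,0,0,0,3],[30,0,0,0,0,0,3],[30,0,0,0,0,0,2],[30,0,0,0,0,0,0],[30,0,0,0,0,0,0],[30,0,0,0,0,0,0],[30,0,0,0,0,0,0]]]'

```text
time: 29.75
eef_pos: [616.0, -70.9, 107.3]
eef_rot: [-3.138, -0.0, -1.041]
ft_force: [-2.1, -1.6, 6.9]
grip_width: 41.7
```

apply_moves --series '[[[30,0,0,0,0,0,2],[30,0,0,0,0,0,3],[30,0,0,0,0,0,3],[30,0,0,0,0,0,2],[30,0,0,0,0,0,0],[30,0,0,0,0,0,0],[30,0,0,0,0,0,0],[30,0,0,0,0,0,0]]]'

```text
time: 30.55
eef_pos: [615.6, -70.6, 106.3]
eef_rot: [-3.139, 0.002, -1.215]
ft_force: [-1.3, -1.8, -2.7]
grip_width: 41.8
```

The force fell at 70°, so the keyways are over the keys. I turn 1.5° further toward the window centre and press down.

apply_moves --series '[[[30,0,0,0,0,0,1.5],[30,0,0,0.6,0,0,0],[30,0,0,0.6,0,0,0],[30,0,0,0.6,0,0,0],[30,0,0,0.6,0,0,0],[30,0,0,0,0,0,0],[30,0,0,0,0,0,0],[30,0,0,0,0,0,0]]]'

```text
time: 31.35
eef_pos: [615.7, -70.5, 104.0]
eef_rot: [-3.139, 0.002, -1.242]
ft_force: [-2.2, -3.3, -0.2]
grip_width: 42.0
```

apply_moves --series '[[[30,0,0,0.5,0,0,0],[30,0,0,0.5,0,0,0],[30,0,0,0.5,0,0,0],[30,0,0,0.5,0,0,0],[30,0,0,0,0,0,0],[30,0,0,0,0,0,0],[30,0,0,0,0,0,0],[30,0,0,0,0,0,0]]]'

```text
time: 32.15
eef_pos: [615.7, -70.5, 102.5]
eef_rot: [-3.139, 0.002, -1.242]
ft_force: [-4.7, -3.2, 2.9]
grip_width: 41.3
```

Free past the key tops, with the balls starting to bear. I trim the sideways load slightly and press through.

apply_moves --series '[[[30,0.1,0.4,0.5,0,0,0],[30,0,0,0.7,0,0,0],[30,0,0,0.7,0,0,0],[30,0,0,0.7,0,0,0],[30,0,0,0.7,0,0,0],[30,0,0,0,0,0,0],[30,0,0,0,0,0,0],[30,0,0,0,0,0,0]]]'

```text
time: 32.95
eef_pos: [615.6, -70.9, 99.9]
eef_rot: [-3.138, 0.001, -1.242]
ft_force: [-5.6, -3.5, 7.3]
grip_width: 42.1
```

apply_moves --series '[[[30,0.1,0.4,0.7,0,0,0],[30,0,0,0.8,0,0,0],[30,0,0,0.8,0,0,0],[30,0,0,0.8,0,0,0],[30,0,0,0.8,0,0,0],[30,0,0,0,0,0,0],[30,0,0,0,0,0,0],[30,0,0,0,0,0,0]]]'

```text
time: 33.75
eef_pos: [615.2, -70.9, 94.8]
eef_rot: [-3.139, 0.002, -1.242]
ft_force: [-2.4, -2.9, -2.2]
grip_width: 41.4
```

Run:
```python
from rig import arm
from h import *
a=now(arm);print(arm.read_state()["torque"])
c=arm.camera("scene");cv2.imwrite("pics/s6.png",cv2.resize(c["color"][195:305,310:430,::-1],None,fx=5,fy=5))
```

```text
t 33.75 p [615.2 -70.9  94.8] rpy [-1.798e+02  1.000e-01 -7.120e+01] q [-0.3   0.67  1.38  0.    1.1   2.51] F [-2.4 -2.9 -2.2] w 41.4
[-0.44097188  0.53225036 -0.05762997]
```

View pics/s6.png

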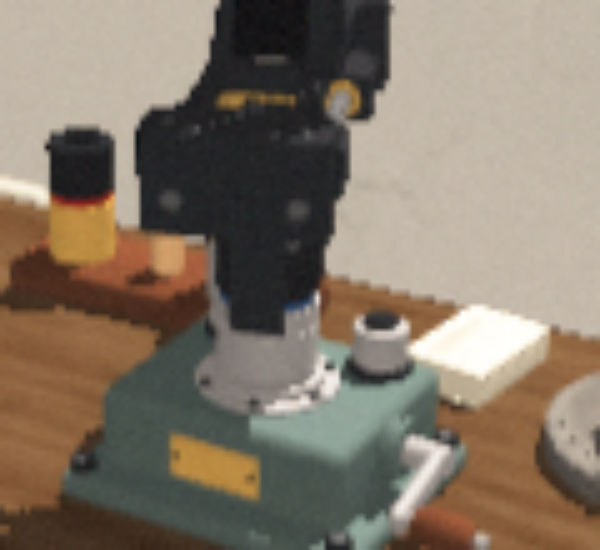

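The roller is almost on the flange and the force has dropped, as if the balls have snapped over. I continue to the stop.

apply_moves --series '[[[30,0,0,0.8,0,0,0],[30,0,0,0.8,0,0,0],[30,0,0,0.8,0,0,0],[30,0,0,0.8,0,0,0],[30,0,0,0.6,0,0,0],[30,0,0,0,0,0,0],[30,0,0,0,0,0,0],[30,0,0,0,0,0,0]]]'

```text
time: 34.6
eef_pos: [615.2, -70.7, 91.5]
eef_rot: [-3.139, 0.002, -1.242]
ft_force: [-4.9, 0.4, 3.5]
grip_width: 41.8
```

apply_moves --series '[[[30,0,0,0.5,0,0,0],[30,0,0,0.5,0,0,0],[30,0,0,0.5,0,0,0],[30,0,0,0.5,0,0,0],[30,0,0,0,0,0,0],[30,0,0,0,0,0,0],[30,0,0,0,0,0,0],[30,0,0,0,0,0,0]]]'

```text
time: 35.4
eef_pos: [615.2, -70.7, 91.3]
eef_rot: [-3.138, 0.001, -1.242]
ft_force: [-11.7, 1.6, 17.7]
grip_width: 41.9
```

Hard stop at TCP z 91.3, which puts the foot at 54 — the flange height. I ease the push, open and retreat straight up.

apply_moves --series '[[[30,0,0,-1,0,0,0],[30,0,0,-0.8,0,0,0],[62,0,0,0,0,0,0],[62,0,0,0,0,0,0],[62,0,0,0,0,0,0],[62,0,0,0,0,0,0],[62,0,0,0,0,0,0],[62,0,0,0,0,0,0]]]'

```text
time: 36.2
eef_pos: [615.2, -70.9, 91.0]
eef_rot: [-3.139, 0.002, -1.242]
ft_force: [0.1, -0.3, -0.1]
grip_width: 61.7
```

apply_moves --series '[[[62,0,0,-5,0,0,0],[62,0,0,-12,0,0,0],[62,0,0,-20,0,0,0],[62,0,0,-25,0,0,0],[62,0,0,-25,0,0,0],[62,0,0,-25,0,0,0],[62,0,0,-10,0,0,0],[62,0,0,0,0,0,0]]]'

```text
time: 37.0
eef_pos: [615.3, -71.3, 214.7]
eef_rot: [-3.136, -0.0, -1.242]
ft_force: [-0.1, -1.1, -0.3]
grip_width: 62.4
```

Run:
```python
from rig import arm
from h import *
a=now(arm)
c=arm.camera("scene");cv2.imwrite("pics/s7.png",cv2.resize(c["color"][195:345,190:440,::-1],None,fx=3.2,fy=3.2))
for n in ["scene","wrist"]:
    c=arm.camera(n);W=cloud(c);m=(np.hypot(W[...,0]-615,W[...,1]+70)<24)
    p=W[m&(W[...,2]>105)&(W[...,2]<118.5)];q=W[m&(W[...,2]>119)&(W[...,2]<135)]
    print(n,len(p),np.median(p,0).round(1),cv2.minEnclosingCircle(p[:,:2].astype(np.float32)),"nose",len(q),q.max(0).round(1) if len(q) else 0)
    print(np.histogram(W[m][:,2],bins=np.arange(104,134,2)))
```

```text
t 37.0 p [615.3 -71.3 214.7] rpy [-179.7   -0.   -71.2] q [-0.31  0.55  1.25  0.    1.35  2.51] F [-0.1 -1.1 -0.3] w 62.4
scene 197 [604.8 -77.2 113.5] ((613.2096557617188, -71.4096450805664), 21.579591751098633) nose 37 [621.6 -65.7 126.6]
(array([18, 21, 23, 22, 32, 77,  9, 10,  8, 12,  7,  4,  0,  0]), array([104, 106, 108, 110, 112, 114, 116, 118, 120, 122, 124, 126, 128,
       130, 132]))
wrist 2323 [616.6 -74.2 114.2] ((615.1181030273438, -69.84480285644531), 21.380062103271484) nose 518 [625.3 -62.7 127. ]
(array([  47,   36,   63,  180,  632, 1348,   35,   54,  157,  122,  169,
         35,    0,    0]), array([104, 106, 108, 110, 112, 114, 116, 118, 120, 122, 124, 126, 128,
       130, 132]))
```

View pics/s7.png

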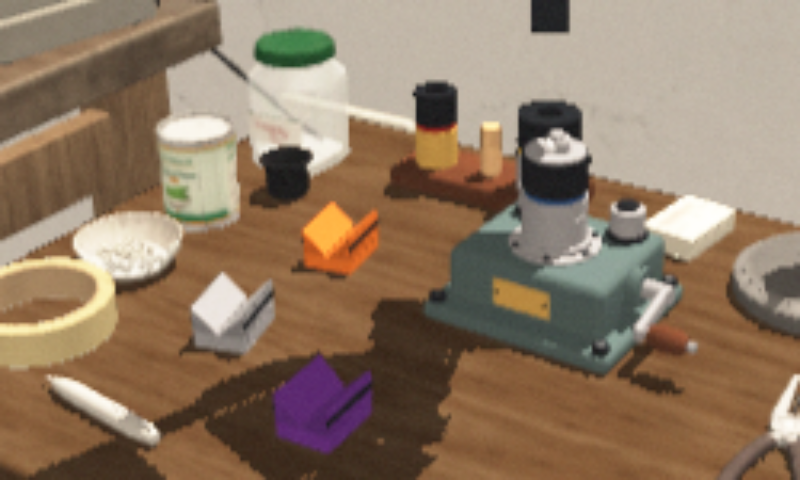

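The roller is seated: its head top is at 114 mm (54 + 60), the nose and balls show above it at crop (560,140), and nothing else has moved. Handing in.

```bash
python3 -c "
from rig import arm
print(arm.close_job())"
```

```text
the job is handed in; nothing more can be done
None
```

The blue-banded roller is on the bender spindle, pressed fully home on the flange and released. I handed the job in at about 37 s, with the gripper clear above it.

**What I did:**
- I took the roller from the V-block with the tool tilted, stood it on its foot on clear bench and let go. A check from two cameras showed it upright.
- I took it again from straight above and lowered it over the spindle until it met the key tops. I then turned it about 70° until the keyways dropped over the keys.
- I pressed it past the sprung balls to a hard stop at about 18 N.

**Last checks:**
- **Height:** at the stop the foot was at 54 mm, which is the flange height. After release, the two cameras used (scene and wrist) put the head top at about 114 mm, which is 54 + 60.
- **Alignment:** the head circle was centred within about 2 mm of the spindle axis in both cameras, with the nose and balls showing above the head.
- **Other things on the bench:** I saw no shift in the last scene picture, which covered only part of the bench. The tweezers, the findings box and part of the pliers were outside it.

**What went wrong:** my first approach ran the last joint up to its range limit. I flipped the grasp half a turn before touching anything. No check failed or disagreed at the end.

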